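Start a UV disinfection cycle

ROBOT

A 6-joint arm with a two-finger parallel gripper is mounted at the origin on the work surface. World frame = base frame: x ahead of the robot, y to its left, z up, the work surface at z = 0. Lengths are in m, angles in degrees, forces in N, time in s.
With the tool pointing down it reaches from about 0.4 to 0.825 m from the base axis. Payload 7 kg.
Tool frame: the origin (TCP) lies midway between the tips of the shut fingers; the grasp point (between the pads) lies 19 mm behind it; z points along the fingers, y is the direction in which the jaws open and shut (so a half turn about z gives the same grasp; the last joint's range is limited). The gripper opens to 88 mm and grips with 3 to 60 N. Pads are 19 mm wide; open, the fingers measure 130 mm over their backs; the gripper's body (78 mm by 193 mm) begins 47 mm behind the grasp point.
Start: joints at [85.376, 20.546, 0.682, 0, -70.136, -16.507], TCP at [0.243, 0.63, 0.227] pointing down, gripper open.
Joint ranges: [-176.03, 176.03], [-82.01, 121.73], [-58.28, 71.71], [-173.87, 95.51], [-174.79, -0.11], [-173.66, 173.66]. Speed limits (degrees/s): [136.94, 136.94, 172.46, 180, 180, 180].

INTERFACE

Orientations are given as [roll, pitch, yaw] about the fixed x, y, z axes, in that order (R = Rz(yaw) Ry(pitch) Rx(roll)).
In Python, from plant import r gives the robot as it stands. The module is installed in compiled form; this text tells all that it offers.
- The arm moves only by the tool send_rows, never from a script. Its argument "motion" is a list of rows, each an object with "travel": the shift along the tool's x, y, z in m, a list of three; "spin": the turn about the tool's z in degrees. In form: [{"travel": [tx, ty, tz], "spin": spin}, ...]. A call has 1 to 5 rows; each row shifts and turns the pose as measured when the row begins, along the tool's axes as they then stand; what a row does not reach is not made up. A row lasts 1/12 s, in which the tool goes at most 41.7 mm and 7.16 degrees, less where a joint would pass 70% of its speed; a pose out of reach is approached as far as the arm can. A call is refused whole if a number of a shift passes 0.0417 or a number of a turn 7.16, either way. A call with a gripper value outside its range is refused whole. "gripper" is the gripper command: -1 is shut, 1 is fully open, values between are in proportion, set as the call begins (left out, the last holds). The fingers move at their own pace and stop on an object; "squeeze" is the grip in N (left out, the last holds). Time passes only in rows, so rows that do not move let the fingers close. It gives the time, the measured TCP pose, the force and the opening at its end, in the units of the state.
- r.get_state(): the state, without advancing time (a new reading comes with each control period).
- r.capture(name): name is "scene" or "side" or "wrist"; returns (picture, depth): 420x560x3 uint8, blue, green, red; 420x560 float32, m along the optical axis (not along the pixel's ray), 0 where there is no reading.
- r.get_calibration(name): a dict with "fov_y" (degrees; the focal length in pixels is half the picture's height over the tangent of half this angle, whatever the lens; pixels are square), "cx", "cy" (the principal point, pixels), "origin" and "orientation" of the camera in the world. Camera axes: x right, y down, z forward; pixel columns grow to the right and rows downward; lengths in m; the calibration is good to about 2 mm. A picture is of the moment at which its call begins: read the wrist's pose just before it. get_calibration takes no time and is no camera call; for the wrist camera it gives the pose at the moment of the call.
- r.close_job(): hands the job in, once; it reports no verdict.
Trained networks look in the newest picture that a camera, given by its name, has taken for a name from the list of things; names that differ only in an ending like _2 or _b are one class to them, and where a whole thing is asked for, a point or a joint stands for the part that bears it (a point fixed in the world has none). Each returns a list of dicts, best first, with "conf" (0 to 1); they miss things now and then, are a little off and sometimes report something else, mostly with a low value. They report only what shows in the picture. A call takes as long as a camera call.
- r.boxes_of(camera, target): "at" ([x, y, z] in m, in the coordinates of the camera as it stood for that picture, good to about 4 mm: the middle of the surface that is visible of it).
- r.pinpoint(camera, target): "at" ([x, y, z] in m, in the coordinates of the camera as it stood for that picture, good to about 4 mm: a listed point, or the origin of a listed thing).
The state is a dict: "time_s": time; "joints": joint angles; "qd": joint speeds; "joint_torque": joint torques, N m; "tcp_pos": TCP position; "eef_rot": TCP orientation; "contact_force": force on the tool from outside, world axes, zero at the start; "moment": the same for the moment, N m; "gripper_width": finger opening in m.
Only numpy, scipy, OpenCV 4.12 (cv2) and the standard library are available. Lean on these libraries where they do the work, as an engineer would, in place of code of your own. Each camera call takes 0.05 s, during which the arm holds its last target. There are 200 camera calls.

TASK

Start the disinfection of the instruments with closed fingertips, in this order: press the raised end of the rocker on the mains switch box fully down, push the lid of the grey UV box fully shut, press the rectangular start key on its front fully down, then press the round key of the loose bench timer fully down. Only touch and push: do not lift the lid or the timer, and leave the two small round keys of the UV box alone and the timer and everything else standing where they are.

Things in the scene. Friction and masses are not known exactly. Their poses are not given: they have to be found in the camera images.
- switch_box: grey mains switch box screwed to the worktop, 120 (its x) x 80 x 42 mm high, origin at the centre of its underside, z up; a white paddle rocker on top. It stands to the left or the right of the grey UV box
- rocker (a joint): white paddle rocker, 60 (along the switch box's x) x 30 mm, pivoted across its middle, 52 mm above the worktop: 0 = off (the end at the box's +x is raised 0.2 rad), 0.4 rad = fully on (that end pressed down, 0.2 rad below level). Stays where it is left; moves at about 2.5 N pressed 20 mm from the pivot
- rocker_end (a point): point on the top face of the rocker, 20 mm from its pivot on the end to be pressed (62 mm above the worktop when off, 54 mm when on)
- uv_box: grey UV disinfection box screwed to the worktop: tub 165 (x) x 200 (y) x 90 mm high, origin at the centre of the tub's underside, z up; its front (-x) roughly faces the robot and has a 45 mm high, 62 mm deep apron carrying three keys in a row along y. The lid's hinge line runs along y at x = +82.5 mm, 90 mm up
- lid (a joint): white flat lid, 165 x 200 x 12 mm, hinged along the tub's rear rim, 0 = fully shut, grows as it opens (starts 0.4 to 0.75 rad, front edge raised). Stiff hinge: stays where it is left; about 1 to 4 N down on its middle moves it
- lid_front (a point): middle of the lid's front edge, top face, 165 mm from the hinge line
- lid_middle (a point): centre of the lid's top face, 82.5 mm from the hinge line; 102 mm above the worktop when shut
- start_key (a joint): start key: the white rectangular bar key on the apron, 26 (x) x 60 (y) mm, stands 8 mm proud; 0 = up, 0.006 m = fully down. About 2.5 N moves it; stays down once pressed
- start_top (a point): centre of the start key's top (113.5 mm in front of the UV box's origin and 45 mm to +y; 53 mm above the worktop when up)
- round_key0 (a joint): small round key on the apron, 22 mm across, the one nearer the start key, 7 mm proud, springs back, 0 = up, 0.005 m = down; to be left alone
- round_key1 (a joint): the other small round key, same size; to be left alone
- round_key0_top (a point): centre of the top of the round key nearer the start key (70 mm from the start key's centre)
- round_key1_top (a point): centre of the top of the other round key (113 mm from the start key's centre)
- timer: loose bench timer, white, 95 (x) x 64 (y) x 30 mm high, about 0.3 kg, origin at the centre of its underside, z up; dark blank display towards +x and a large round grey key towards -x on top. On the other side of the UV box from the switch box
- timer_key (a joint): round grey key of the timer, 36 mm across, stands 9 mm proud; 0 = up, 0.006 m = fully down. About 2.5 N moves it; stays down once pressed
- timer_top (a point): centre of the timer key's top (18 mm from the timer's centre towards its -x; 39 mm above the worktop when up)
- yellow_tub: bystander: open yellow plastic tub, 96 mm across, 110 tall; origin at the centre of its underside
- basket: bystander: open white plastic basket 120 x 160 x 70 mm; origin at the centre of its underside
- carton: bystander: cardboard carton 80 x 110 x 65 mm; origin at the centre of its underside
- jar: bystander: small amber glass jar, 44 mm across, 60 tall; origin at the centre of its underside
- bottle: bystander: small white bottle, 40 mm across, 85 tall; origin at the centre of its underside
- beaker: bystander: steel cup, 70 mm across, 75 tall; origin at the centre of its underside
- tape: bystander: roll of paper tape lying flat, 84 mm across, 25 high; origin at the centre of its underside

How it is judged (in metres and radians):
On the way, in this order (a step that is already met when the one before it is completed fails the run):
1. the mains rocker is switched on (value of joint rocker above 0.34 rad), for 0.1 s.
2. the lid is pushed shut (value of joint rocker above 0.34 rad and value of joint lid below 0.04 rad), for 0.1 s.
3. the start key is pressed down (all of step 2 and value of joint start_key above 0.0045 m), for 0.1 s.
4. the timer key is pressed down (all of step 3 and value of joint timer_key above 0.0045 m), for 0.1 s.
At the end, for the whole second after the job is handed in: The rocker is on (at least 0.34 of 0.4 rad), the lid is shut (within 0.04 rad), the start key and the timer key are down (at least 4.5 of 6 mm), the round keys are up, and the timer stands upright and still within 30 mm of where it was (all of step 4 and angle between timer's own z axis and vertical below 0.1 rad and height (world z) of timer below 0.01 m and linear speed of timer below 0.02 m/s and distance of timer from where it was at the start of the episode below 0.03 m and value of joint each of round_key0, round_key1 below 0.002 m); the robot touches nothing.
It fails at once if out of order: the lid is pushed shut before the rocker is on, the start key is pressed before the lid is shut, or the timer key is pressed before the start key is down ((value of joint lid below 0.1 rad and value of joint rocker below 0.3 rad) or (value of joint start_key above 0.003 m and value of joint lid above 0.06 rad) or (value of joint timer_key above 0.003 m and value of joint start_key below 0.004 m)).
It fails at once if a round key is pressed (value of joint any of round_key0, round_key1 above 0.0025 m).
It fails at once if the lid is lifted further open (value of joint lid above 0.95 rad).
It fails at once if the timer is lifted, tipped or shifted by more than 30 mm (height (world z) of timer above 0.012 m or angle between timer's own z axis and vertical above 0.3 rad or distance of timer from where it was at the start of the episode above 0.03 m).
It fails at once if another thing is lifted, knocked over or shifted by more than 30 mm (distance of any of yellow_tub, basket, carton, jar, bottle, beaker, tape from where it was at the start of the episode above 0.03 m or height (world z) of any of yellow_tub, basket, carton, jar, bottle, beaker, tape above 0.015 m or angle between any of yellow_tub, basket, carton, jar, bottle, beaker, tape's own z axis and vertical above 0.4 rad).
It also fails if it takes over 64 s, if anything falls off the work surface, if the arm or the gripper's body presses on something with over 40 N, if the wrist force passes 120 N, or if a joint passes its speed limit or range.

## Working session

There is one attempt and no reset: what is moved stays moved. The work goes in short steps, Python scripts to look and compute and a tool call to move; the robot and the scene stay as the last step left them, time stands still between calls to the robot, and variables do not carry over. Pictures are saved under pics/ and viewed, about 8 in all and at most 12, crops included, and the job is handed in when it is done.

Besides the shell and the picture viewer there is one more tool, called after "Request:" by a JSON object that holds its "op" and its "data", one argument or row to a line. send_rows: Moves the arm, as the interface text tells. Its arguments: {"type":"object","properties":{"motion":{"type":"array"},"gripper":{"type":"number"},"squeeze":{"type":"number"}},"required":["motion"]}

```bash
mkdir -p pics; cat > h.py <<'E'
from plant import r
import numpy as np, cv2
from scipy.spatial.transform import Rotation as R
def cal(n):
    c=r.get_calibration(n); o=c["orientation"]; o=np.array(o,float)
    M=o if o.shape==(3,3) else R.from_euler("xyz",o,degrees=True).as_matrix()
    return c,M,np.array(c["origin"])
def look(n,names,save=None):
    c,M,t=cal(n); p,d=r.capture(n)
    if save: cv2.imwrite(save,p)
    for k in names:
        for q in r.pinpoint(n,k)[:2]: print(n,k,np.round(M@np.array(q["at"])+t,4),round(q["conf"],2))
    return p,d
def cloud(n,d):
    c,M,t=cal(n); h,w=d.shape; f=h/2/np.tan(np.radians(c["fov_y"]/2))
    v,u=np.mgrid[:h,:w]; P=np.stack([(u-c["cx"])/f*d,(v-c["cy"])/f*d,d],-1)@M.T+t
    P[d==0]=np.nan; return P
def tool():
    s=r.get_state(); return s, R.from_euler("xyz",s["eef_rot"],degrees=True).as_matrix()
E
python3 - <<'E'
from h import *
print(r.get_state()); print(r.get_calibration("scene")); print(r.get_calibration("side"))
N=["switch_box","rocker_end","uv_box","lid_front","lid_middle","start_top","round_key0_top","round_key1_top","timer","timer_top"]
for n in("scene","side"):
    p,d=look(n,N,f"pics/{n}.png"); np.save(n+".npy",cloud(n,d))
E
```

```text
{'time_s': 0.0, 'joints': array([ 8.53752543e+01,  2.05933666e+01,  6.35190589e-01, -2.19623606e-02,
       -7.01354328e+01, -1.65055665e+01]), 'qd': array([ 0.03539553, -0.06248405,  0.02067033, -0.06231939, -0.03126574,
       -0.00196496]), 'joint_torque': array([-1.05288764e-03, -5.82715452e+01,  2.93061000e+01,  6.99717566e+00,
        6.90771107e-03, -1.56751439e-04]), 'tcp_pos': array([0.2431841 , 0.62915779, 0.22560585]), 'eef_rot': array([ 1.79904382e+02, -6.80276202e-03, -2.11377862e+01]), 'contact_force': array([-1.10802776,  0.50078416, -0.90320974]), 'moment': array([0.01843277, 0.00124814, 0.03139761]), 'gripper_width': 0.08750222049355692}
{'fov_y': 51.326648285395976, 'cx': 281.1091635606851, 'cy': 209.6645577506615, 'origin': array([1.12606782, 0.89775252, 0.94609081]), 'orientation': array([-128.48578326,   -0.67640588,  147.23991363])}
{'fov_y': 46.01687859554589, 'cx': 281.0700312598847, 'cy': 209.47202906581109, 'origin': array([-0.28471602, -1.14255173,  1.0176819 ]), 'orientation': array([-123.94800237,    0.77296846,  -35.60965034])}
scene switch_box [0.472  0
[... 393 characters left out ...]
0.4925 0.0779 0.0526] 0.45
scene timer [ 4.597e-01 -3.462e-01  2.000e-04] 0.82
scene timer [ 0.6012  0.0262 -0.0008] 0.42
side switch_box [ 0.473   0.3456 -0.0026] 0.74
side rocker_end [0.4872 0.3428 0.0608] 0.5
side uv_box [ 0.6009  0.0233 -0.0012] 0.6
side lid_front [0.5408 0.0296 0.1658] 0.94
side lid_front [0.4841 0.0066 0.0517] 0.33
side lid_middle [0.6113 0.0237 0.1357] 0.73
side start_top [0.4906 0.081  0.055 ] 0.61
side round_key0_top [0.4879 0.0048 0.0537] 0.42
side round_key1_top [ 0.4833 -0.036   0.0529] 0.54
side round_key1_top [0.492  0.0808 0.0541] 0.23
side timer [ 0.4619 -0.3466 -0.0019] 0.71
side timer [0.4344 0.5175 0.0019] 0.66
side timer_top [ 0.4457 -0.3372  0.034 ] 0.65
```

View pics/scene.png

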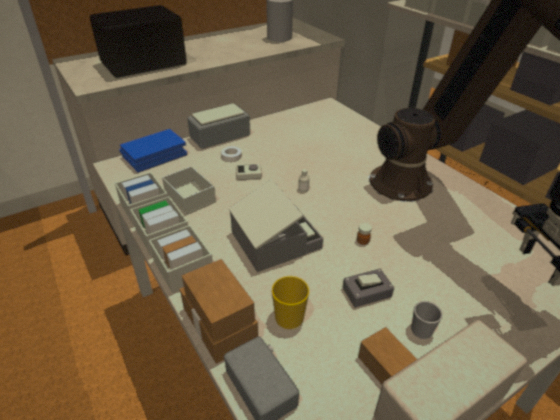

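View pics/side.png

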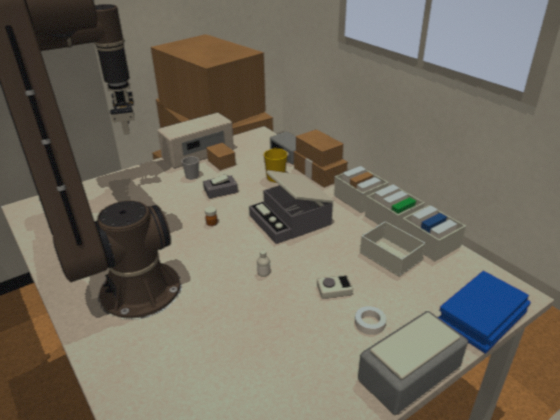

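The scene view shows the switch box at about (368,287), the UV box with its open lid at (270,225) and the timer at (248,171). The side view shows the three apron keys at (262-280,208-228) and the timer key at (329,283). Both cameras agree on the positions, so I'll shut the gripper and square up the tool yaw.

Request:
{"op": "send_rows", "data": {
  "motion": [
    {"travel": [0, 0, 0], "spin": -7},
    {"travel": [0, 0, 0], "spin": -7},
    {"travel": [0, 0, 0], "spin": -7},
    {"travel": [0, 0, 0], "spin": 0},
    {"travel": [0, 0, 0], "spin": 0}
  ],
  "gripper": -1,
  "squeeze": 20
}}

```text
time_s: 1.52
tcp_pos: [0.2434, 0.6296, 0.2266]
eef_rot: [180.0, 0.0, 0.4]
contact_force: [-0.2, -0.6, -0.6]
gripper_width: 0.0599
```

Request:
{"op": "send_rows", "data": {
  "motion": [
    {"travel": [0.031, 0.036, 0], "spin": 0},
    {"travel": [0.031, 0.036, 0], "spin": 0},
    {"travel": [0.031, 0.036, 0], "spin": 0},
    {"travel": [0.031, 0.036, 0], "spin": 0},
    {"travel": [0.031, 0.036, 0], "spin": 0}
  ]
}}

```text
time_s: 1.93
tcp_pos: [0.3804, 0.4704, 0.2248]
eef_rot: [180.0, -0.0, -0.3]
contact_force: [-0.3, 0.3, -0.2]
gripper_width: 0.0264
```

Request:
{"op": "send_rows", "data": {
  "motion": [
    {"travel": [0.031, 0.036, 0], "spin": 0},
    {"travel": [0.031, 0.036, 0], "spin": 0},
    {"travel": [0.031, 0.036, 0], "spin": 0},
    {"travel": [0, 0, 0], "spin": 0},
    {"travel": [0, 0, 0], "spin": 0}
  ]
}}

```text
time_s: 2.35
tcp_pos: [0.4647, 0.3678, 0.2261]
eef_rot: [-180.0, -0.1, -1.9]
contact_force: [-0.5, 0.6, -0.2]
gripper_width: 0.0005
```

Request:
{"op": "send_rows", "data": {
  "motion": [
    {"travel": [0.014, 0.014, 0.03], "spin": -2},
    {"travel": [0.012, 0.014, 0.03], "spin": 0},
    {"travel": [0, 0, 0.03], "spin": 0},
    {"travel": [0, 0, 0.02], "spin": 0},
    {"travel": [0, 0, 0], "spin": 0}
  ]
}}

```text
time_s: 2.77
tcp_pos: [0.4928, 0.3416, 0.1159]
eef_rot: [-179.6, -0.4, -0.6]
contact_force: [-0.7, 0.3, -0.6]
gripper_width: 0.0004
```

```bash
python3 - <<'E'
from h import *
look("wrist",["switch_box","rocker_end"],"pics/w1.png")
for n in("scene","side"): look(n,["switch_box","rocker_end"])
print(r.get_state()["tcp_pos"])
E
```

```text
wrist switch_box [0.4715 0.3448 0.0009] 0.73
wrist switch_box [ 0.4385  0.516  -0.001 ] 0.16
wrist rocker_end [0.4886 0.3372 0.0638] 0.64
wrist rocker_end [ 4.355e-01  5.167e-01 -1.000e-04] 0.51
scene switch_box [0.4733 0.3407 0.0021] 0.73
scene switch_box [0.4891 0.3389 0.0624] 0.45
scene rocker_end [0.4894 0.3399 0.0618] 0.5
side switch_box [ 0.3387  0.1758 -0.0028] 0.17
side rocker_end [0.4855 0.3423 0.0633] 0.39
[0.49497347 0.3436867  0.12124367]
```

View pics/w1.png

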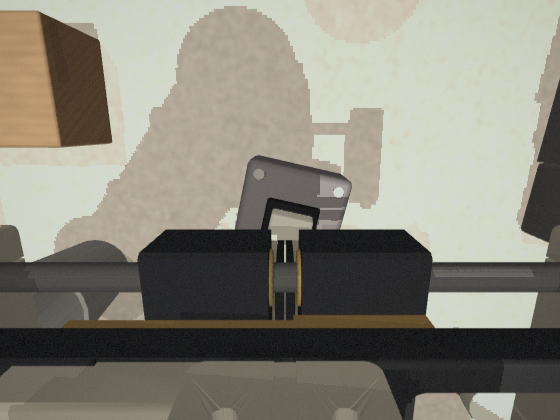

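Request:
{"op": "send_rows", "data": {
  "motion": [
    {"travel": [-0.002, 0.001, 0.02], "spin": -1},
    {"travel": [0, 0, 0.02], "spin": 0},
    {"travel": [0, 0, 0.008], "spin": 0},
    {"travel": [0, 0, 0.004], "spin": 0},
    {"travel": [0, 0, 0.004], "spin": 0}
  ]
}}

```text
time_s: 3.63
tcp_pos: [0.4957, 0.3461, 0.0685]
eef_rot: [-178.9, -1.1, 0.6]
contact_force: [0.1, -0.2, -0.3]
gripper_width: 0.0007
```

Request:
{"op": "send_rows", "data": {
  "motion": [
    {"travel": [0, 0, 0.003], "spin": 0},
    {"travel": [0, 0, 0.003], "spin": 0},
    {"travel": [0, 0, 0.003], "spin": 0}
  ]
}}

```text
time_s: 3.88
tcp_pos: [0.4969, 0.3468, 0.0606]
eef_rot: [-178.8, -1.2, 0.6]
contact_force: [1.7, -1.7, 3.6]
gripper_width: 0.0004
```

Request:
{"op": "send_rows", "data": {
  "motion": [
    {"travel": [-0.005, 0.005, -0.003], "spin": 0},
    {"travel": [0, 0, 0], "spin": 0},
    {"travel": [0, 0, 0.004], "spin": 0},
    {"travel": [0, 0, 0.004], "spin": 0},
    {"travel": [0, 0, 0.003], "spin": 0}
  ]
}}

```text
time_s: 4.3
tcp_pos: [0.4934, 0.342, 0.0551]
eef_rot: [-178.7, -1.4, 0.7]
contact_force: [-6.9, -4.9, 27.1]
gripper_width: 0.0003
```

Request:
{"op": "send_rows", "data": {
  "motion": [
    {"travel": [0, 0, 0.001], "spin": 0},
    {"travel": [0, 0, 0.001], "spin": 0}
  ]
}}

```text
time_s: 4.47
tcp_pos: [0.4936, 0.3419, 0.0555]
eef_rot: [-178.7, -1.5, 0.7]
contact_force: [-3.9, -1.7, 11.8]
gripper_width: 0.0006
```

Request:
{"op": "send_rows", "data": {
  "motion": [
    {"travel": [0, 0, -0.03], "spin": 0},
    {"travel": [0, 0, -0.04], "spin": 0},
    {"travel": [0, 0, -0.04], "spin": 0},
    {"travel": [0, 0, -0.03], "spin": 0},
    {"travel": [0, 0, 0], "spin": 0}
  ]
}}

```text
time_s: 4.88
tcp_pos: [0.4885, 0.3371, 0.198]
eef_rot: [-179.0, -1.2, 0.7]
contact_force: [0.7, 1.5, 0.2]
gripper_width: 0.0008
```

```bash
python3 - <<'E'
from h import *
for n in("wrist","scene","side"):
    p,d=look(n,["rocker_end","switch_box"]); P=cloud(n,d)
    u=np.array([np.cos(.22),-np.sin(.22)]); D=P[...,:2]-[.472,.3445]; a=D@u; b=D@[-u[1],u[0]]
    m=(abs(a)<.029)&(abs(b)<.010)&(P[...,2]<.075)&(P[...,2]>.04)
    print(n,m.sum(), np.round(np.polyfit(a[m],P[...,2][m],1),3) if m.sum()>20 else "")
    if n=="scene": cv2.imwrite("pics/s2.png",cv2.resize(p[250:330,310:430],None,fx=4,fy=4))
print(r.get_state()["tcp_pos"],r.get_state()["eef_rot"])
E
```

```text
wrist rocker_end [0.4899 0.3394 0.0582] 0.74
wrist switch_box [4.725e-01 3.444e-01 3.000e-04] 0.56
wrist 1070 [-0.231  0.052]
scene rocker_end [ 0.4574 -0.5016 -0.0033] 0.75
scene rocker_end [0.4917 0.3364 0.0512] 0.49
scene switch_box [ 0.4721  0.343  -0.0006] 0.67
scene 136 [-0.237  0.058]
side rocker_end [0.4897 0.3424 0.0521] 0.53
side switch_box [0.471  0.3445 0.0014] 0.91
side 44 [-0.064  0.056]
[0.48591328 0.33468292 0.19019894] [-179.4243681    -0.75557062    0.668783  ]
```

View pics/s2.png

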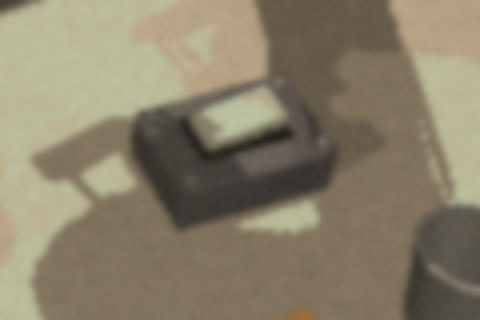

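The crop shows the rocker tilted the other way. The wrist and scene depth slopes (-0.23, -0.24) agree with fully on; the side view had only 44 points. Next is the lid.

Request:
{"op": "send_rows", "data": {
  "motion": [
    {"travel": [0.01, 0.038, -0.02], "spin": 0},
    {"travel": [0.01, 0.038, -0.005], "spin": 0},
    {"travel": [0.01, 0.038, 0], "spin": 0},
    {"travel": [0.01, 0.038, 0], "spin": 0},
    {"travel": [0.01, 0.038, 0], "spin": 0}
  ]
}}

```text
time_s: 5.75
tcp_pos: [0.5378, 0.1472, 0.2104]
eef_rot: [-179.7, -0.6, 1.3]
contact_force: [1.3, -0.3, 0.2]
gripper_width: 0.0005
```

Request:
{"op": "send_rows", "data": {
  "motion": [
    {"travel": [0.01, 0.038, 0], "spin": 0},
    {"travel": [0.01, 0.038, 0], "spin": 0},
    {"travel": [0.01, 0.03, 0], "spin": 0},
    {"travel": [0, 0, 0], "spin": 0},
    {"travel": [0, 0, 0], "spin": 0}
  ]
}}

```text
time_s: 6.17
tcp_pos: [0.5712, 0.0295, 0.2075]
eef_rot: [-179.8, -0.4, 1.0]
contact_force: [-0.0, 0.4, 0.0]
gripper_width: 0.0004
```

Request:
{"op": "send_rows", "data": {
  "motion": [
    {"travel": [-0.008, 0, 0.02], "spin": 0},
    {"travel": [0, 0, 0.02], "spin": 0},
    {"travel": [0, 0, 0.008], "spin": 0},
    {"travel": [0, 0, 0.008], "spin": 0},
    {"travel": [0, 0, 0.008], "spin": 0}
  ]
}}

```text
time_s: 6.58
tcp_pos: [0.5647, 0.0311, 0.1423]
eef_rot: [-179.8, -0.5, 1.0]
contact_force: [-0.8, -0.5, 1.9]
gripper_width: 0.0003
```

Request:
{"op": "send_rows", "data": {
  "motion": [
    {"travel": [0, 0, 0.008], "spin": 0},
    {"travel": [0, 0, 0.008], "spin": 0},
    {"travel": [0, 0, 0.008], "spin": 0},
    {"travel": [0, 0, 0.006], "spin": 0}
  ]
}}

```text
time_s: 6.92
tcp_pos: [0.5655, 0.0329, 0.1102]
eef_rot: [-179.8, -0.6, 1.2]
contact_force: [-1.3, -0.2, 1.0]
gripper_width: 0.0004
```

Request:
{"op": "send_rows", "data": {
  "motion": [
    {"travel": [0, 0, 0.004], "spin": 0},
    {"travel": [0, 0, 0.003], "spin": 0},
    {"travel": [0, 0, 0.003], "spin": 0},
    {"travel": [0, 0, 0.002], "spin": 0}
  ]
}}

```text
time_s: 7.25
tcp_pos: [0.5653, 0.0329, 0.1021]
eef_rot: [-179.9, -0.5, 1.3]
contact_force: [-9.1, 0.9, 17.6]
gripper_width: 0.0007
```

Request:
{"op": "send_rows", "data": {
  "motion": [
    {"travel": [0, 0, 0.001], "spin": 0},
    {"travel": [0, 0, 0.001], "spin": 0},
    {"travel": [0, 0, -0.03], "spin": 0},
    {"travel": [0, 0, -0.03], "spin": 0}
  ]
}}

```text
time_s: 7.58
tcp_pos: [0.5617, 0.0321, 0.1574]
eef_rot: [-180.0, -0.1, 1.3]
contact_force: [0.7, -0.0, 0.0]
gripper_width: 0.0001
```

Request:
{"op": "send_rows", "data": {
  "motion": [
    {"travel": [-0.025, -0.017, 0], "spin": 0},
    {"travel": [-0.025, -0.017, 0], "spin": 0},
    {"travel": [-0.023, -0.015, 0], "spin": 0},
    {"travel": [0, 0, 0], "spin": 0},
    {"travel": [0, 0, 0], "spin": 0}
  ]
}}

```text
time_s: 8.0
tcp_pos: [0.4904, 0.0819, 0.1625]
eef_rot: [-179.8, -0.8, 1.2]
contact_force: [0.5, 0.1, -0.2]
gripper_width: 0.0006
```

```bash
python3 - <<'E'
from h import *
for n in("wrist","scene","side"):
    p,d=look(n,["uv_box","lid_front","lid_middle","start_top","round_key0_top","round_key1_top"],"pics/w3.png" if n=="wrist" else None); P=cloud(n,d)
    u=np.array([np.cos(.075),-np.sin(.075)]); D=P[...,:2]-[.6025,.0255]; a=D@u; b=D@[-u[1],u[0]]
    m=(abs(a)<.07)&(abs(b)<.08)&(P[...,2]<.125)&(P[...,2]>.08)
    print(n,m.sum(), np.round(np.polyfit(a[m],P[...,2][m],1),3) if m.sum()>20 else "")
print(r.get_state()["tcp_pos"],r.get_state()["eef_rot"])
E
```

```text
wrist uv_box [0.6037 0.0171 0.0014] 0.86
wrist lid_front [0.5217 0.03   0.105 ] 0.65
wrist lid_front [0.4862 0.0044 0.055 ] 0.4
wrist lid_middle [0.6042 0.0223 0.1031] 0.58
wrist lid_middle [ 0.3399 -0.157   0.0021] 0.24
wrist start_top [0.4985 0.0752 0.0535] 0.82
wrist round_key0_top [0.4868 0.005  0.0528] 0.64
wrist round_key1_top [ 0.4816 -0.0343  0.055 ] 0.97
wrist round_key1_top [0.6023 0.0211 0.1055] 0.28
wrist 41670 [-0.001  0.102]
scene uv_box [ 0.6017  0.0261 -0.0015] 0.65
scene lid_front [0.5204 0.0302 0.1032] 0.89
scene lid_front [0.599  0.0222 0.1034] 0.48
scene lid_middle [0.6006 0.0214 0.1048] 0.8
scene start_top [0.4925 0.0741 0.0513] 0.45
scene 1562 [0.    0.103]
side uv_box [ 0.598   0.0234 -0.0027] 0.73
side uv_box [0.485  0.0037 0.0528] 0.62
side lid_front [0.5211 0.0314 0.0993] 0.56
side lid_middle [0.6008 0.025  0.1008] 0.63
side start_top [0.492  0.0784 0.0548] 0.48
side round_key0_top [0.4873 0.0046 0.0524] 0.4
side round_key0_top [0.6021 0.027  0.1036] 0.24
side round_key1_top [ 0.4469 -0.3368  0.0342] 0.63
side round_key1_top [ 0.4827 -0.036   0.0512] 0.42
side 975 [0.    0.101]
[0.49072843 0.08116429 0.16221885] [-179.79377365   -0.73635568    1.05628032]
```

View pics/w3.png

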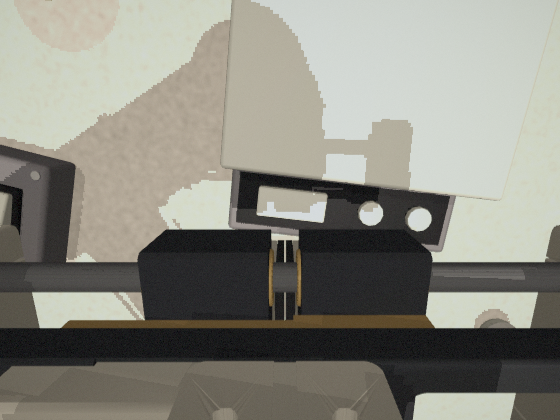

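The wrist picture shows the lid flat, with the bar key at (292,205) and the round keys at (370,213) and (419,219). The depth slope of about 0 confirms it is shut. Now I'll descend onto the bar key.

Request:
{"op": "send_rows", "data": {
  "motion": [
    {"travel": [-0.001, 0.004, 0.03], "spin": 0},
    {"travel": [0, 0, 0.03], "spin": 0},
    {"travel": [0, 0, 0.02], "spin": 0},
    {"travel": [0, 0, 0.008], "spin": 0},
    {"travel": [0, 0, 0], "spin": 0}
  ]
}}

```text
time_s: 9.47
tcp_pos: [0.4934, 0.0785, 0.0738]
eef_rot: [-179.6, -1.1, 1.1]
contact_force: [-0.3, -0.1, -0.5]
gripper_width: 0.0004
```

Request:
{"op": "send_rows", "data": {
  "motion": [
    {"travel": [-0.005, 0.001, 0.008], "spin": 0},
    {"travel": [0, 0, 0.005], "spin": 0},
    {"travel": [0, 0, 0.004], "spin": 0},
    {"travel": [0, 0, 0.004], "spin": 0}
  ]
}}

```text
time_s: 9.8
tcp_pos: [0.4903, 0.0785, 0.0541]
eef_rot: [-179.6, -1.3, 1.2]
contact_force: [-0.4, -0.1, 0.0]
gripper_width: 0.0003
```

Request:
{"op": "send_rows", "data": {
  "motion": [
    {"travel": [0, 0, 0.003], "spin": 0},
    {"travel": [0, 0, 0.003], "spin": 0}
  ]
}}

```text
time_s: 9.97
tcp_pos: [0.4904, 0.0786, 0.0483]
eef_rot: [-179.5, -1.3, 1.2]
contact_force: [-2.1, -0.7, 2.6]
gripper_width: 0.0006
```

Request:
{"op": "send_rows", "data": {
  "motion": [
    {"travel": [0, 0, 0.002], "spin": 0},
    {"travel": [0, 0, 0.002], "spin": 0},
    {"travel": [0, 0, 0.001], "spin": 0},
    {"travel": [0, 0, 0.001], "spin": 0}
  ]
}}

```text
time_s: 10.3
tcp_pos: [0.4905, 0.0786, 0.0471]
eef_rot: [-179.6, -1.4, 1.3]
contact_force: [-4.9, -0.2, 9.0]
gripper_width: 0.0004
```

Request:
{"op": "send_rows", "data": {
  "motion": [
    {"travel": [0, 0, 0.001], "spin": 0},
    {"travel": [0, 0, 0.001], "spin": 0},
    {"travel": [0, 0, -0.04], "spin": 0},
    {"travel": [0, 0, -0.04], "spin": 0},
    {"travel": [0, 0, -0.04], "spin": 0}
  ]
}}

```text
time_s: 10.72
tcp_pos: [0.483, 0.0754, 0.1626]
eef_rot: [-180.0, -0.6, 1.3]
contact_force: [0.9, 1.0, -0.6]
gripper_width: 0.0005
```

Request:
{"op": "send_rows", "data": {
  "motion": [
    {"travel": [-0.004, 0.035, -0.01], "spin": 0},
    {"travel": [-0.004, 0.038, 0], "spin": 0},
    {"travel": [-0.004, 0.038, 0], "spin": 0},
    {"travel": [-0.004, 0.038, 0], "spin": 0},
    {"travel": [-0.004, 0.038, 0], "spin": 0}
  ]
}}

```text
time_s: 11.13
tcp_pos: [0.4766, -0.1098, 0.1854]
eef_rot: [-179.6, -2.1, 2.1]
contact_force: [0.8, 1.1, -0.0]
gripper_width: 0.0005
```

```bash
python3 - <<'E'
from h import *
for n in("wrist","scene","side"):
    p,d=look(n,["start_top","timer","timer_top"]); P=cloud(n,d)
    D=P[...,:2]-[.491,.078]
    m=(abs(D[...,0])<.008)&(abs(D[...,1])<.022)&(P[...,2]<.07)&(P[...,2]>.03)
    print(n,m.sum(), np.round(np.nanmedian(P[...,2][m]),4))
    if n=="wrist": cv2.imwrite("pics/w4.png",p)
print(r.get_state()["tcp_pos"],r.get_state()["eef_rot"])
E
```

```text
wrist start_top [0.4968 0.0762 0.0459] 0.63
wrist timer [ 4.632e-01 -3.419e-01  3.000e-04] 0.82
wrist timer_top [ 0.4467 -0.3377  0.0423] 0.56
wrist 779 0.0471
scene start_top [0.4346 0.5127 0.0013] 0.69
scene start_top [0.49   0.0783 0.0465] 0.5
scene timer [ 4.611e-01 -3.477e-01  2.000e-04] 0.61
scene timer_top [ 0.4327  0.5138 -0.0034] 0.43
scene timer_top [ 0.4461 -0.3404  0.0379] 0.37
scene 32 0.0477
side start_top [0.4899 0.081  0.051 ] 0.39
side timer [ 0.4629 -0.3437 -0.0009] 0.81
side timer_top [ 0.4429 -0.3396  0.0329] 0.67
side timer_top [ 0.4612 -0.3463  0.0013] 0.48
side 31 0.0461
[ 0.47653033 -0.10766857  0.18447003] [-179.62312182   -1.97221233    2.08522824]
```

View pics/w4.png

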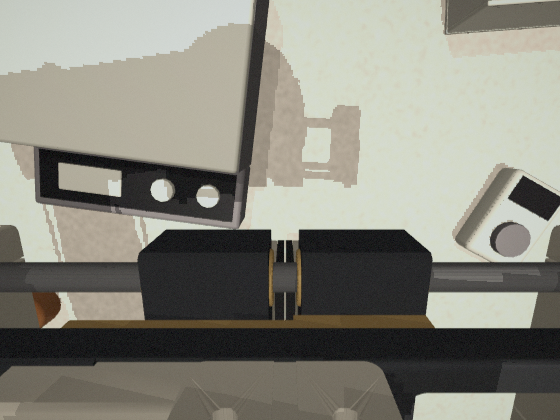

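The start key reads 47 mm, so it is down. The timer key shows at pixel (510,240), about (0.446,-0.339) in the world.

Request:
{"op": "send_rows", "data": {
  "motion": [
    {"travel": [-0.005, 0.038, 0], "spin": 2},
    {"travel": [-0.005, 0.038, 0], "spin": 0},
    {"travel": [-0.005, 0.038, 0], "spin": 0},
    {"travel": [-0.005, 0.038, 0], "spin": 0},
    {"travel": [-0.005, 0.038, 0], "spin": 0}
  ]
}}

```text
time_s: 12.15
tcp_pos: [0.4578, -0.2952, 0.1834]
eef_rot: [-179.5, -2.2, 1.1]
contact_force: [1.0, 0.2, -0.6]
gripper_width: 0.0004
```

Request:
{"op": "send_rows", "data": {
  "motion": [
    {"travel": [-0.005, 0.03, 0], "spin": 0},
    {"travel": [0, 0, 0], "spin": 0},
    {"travel": [0, 0, 0], "spin": 0}
  ]
}}

```text
time_s: 12.4
tcp_pos: [0.4525, -0.3319, 0.1819]
eef_rot: [-179.6, -2.1, 0.9]
contact_force: [-0.0, 1.1, -0.1]
gripper_width: 0.0004
```

Request:
{"op": "send_rows", "data": {
  "motion": [
    {"travel": [-0.006, 0.004, 0.03], "spin": 0},
    {"travel": [-0.005, 0.003, 0.03], "spin": 0},
    {"travel": [0, 0, 0.03], "spin": 0},
    {"travel": [0, 0, 0.02], "spin": 0},
    {"travel": [0, 0, 0], "spin": 0}
  ]
}}

```text
time_s: 12.82
tcp_pos: [0.4491, -0.3363, 0.0704]
eef_rot: [-179.7, -2.5, 1.1]
contact_force: [-0.7, 0.6, -0.3]
gripper_width: 0.0007
```

Request:
{"op": "send_rows", "data": {
  "motion": [
    {"travel": [-0.003, 0.003, 0.008], "spin": 0},
    {"travel": [-0.001, 0, 0.007], "spin": 0},
    {"travel": [0, 0, 0.005], "spin": 0},
    {"travel": [0, 0, 0.003], "spin": 0},
    {"travel": [0, 0, 0], "spin": 0}
  ]
}}

```text
time_s: 13.23
tcp_pos: [0.4489, -0.3377, 0.0486]
eef_rot: [-179.8, -2.6, 1.4]
contact_force: [-0.3, 0.4, 0.3]
gripper_width: 0.0007
```

Request:
{"op": "send_rows", "data": {
  "motion": [
    {"travel": [0, 0, 0.003], "spin": 0},
    {"travel": [0, 0, 0.003], "spin": 0},
    {"travel": [0, 0, 0.002], "spin": 0}
  ]
}}

```text
time_s: 13.48
tcp_pos: [0.4509, -0.3382, 0.0423]
eef_rot: [-179.9, -2.9, 1.5]
contact_force: [0.1, 0.2, 0.6]
gripper_width: 0.0006
```

Request:
{"op": "send_rows", "data": {
  "motion": [
    {"travel": [-0.005, 0.001, 0], "spin": 0},
    {"travel": [0, 0, 0.003], "spin": 0},
    {"travel": [0, 0, 0.003], "spin": 0},
    {"travel": [0, 0, 0.002], "spin": 0}
  ]
}}

```text
time_s: 13.82
tcp_pos: [0.4461, -0.3397, 0.0342]
eef_rot: [-180.0, -2.9, 1.5]
contact_force: [-0.4, 1.4, 2.1]
gripper_width: 0.0001
```

Request:
{"op": "send_rows", "data": {
  "motion": [
    {"travel": [0, 0, 0.002], "spin": 0},
    {"travel": [0, 0, 0.001], "spin": 0}
  ]
}}

```text
time_s: 13.98
tcp_pos: [0.4462, -0.3397, 0.0332]
eef_rot: [-180.0, -2.9, 1.5]
contact_force: [-4.9, 6.0, 19.7]
gripper_width: 0.0006
```

Bottomed out at 33 mm. I'll lift straight up and check.

Request:
{"op": "send_rows", "data": {
  "motion": [
    {"travel": [0, 0, 0], "spin": 0},
    {"travel": [0, 0, -0.02], "spin": 0},
    {"travel": [0, 0, -0.04], "spin": 0},
    {"travel": [0, 0, -0.04], "spin": 0},
    {"travel": [0, 0, -0.04], "spin": 0}
  ]
}}

```text
time_s: 14.4
tcp_pos: [0.4336, -0.3375, 0.1682]
eef_rot: [-179.5, -1.9, 1.4]
contact_force: [1.1, -0.5, -1.0]
gripper_width: 0.0001
```

Request:
{"op": "send_rows", "data": {
  "motion": [
    {"travel": [0, -0.03, 0], "spin": 0},
    {"travel": [0, -0.03, 0], "spin": 0},
    {"travel": [0, -0.03, 0], "spin": 0},
    {"travel": [0, 0, 0], "spin": 0},
    {"travel": [0, 0, 0], "spin": 0}
  ]
}}

```text
time_s: 14.82
tcp_pos: [0.4366, -0.2479, 0.1797]
eef_rot: [-180.0, -3.0, 1.4]
contact_force: [-0.2, -0.1, -0.6]
gripper_width: 0.0007
```

```bash
python3 - <<'E'
from h import *
for n in("wrist","scene","side"):
    p,d=look(n,["timer","timer_top","start_top","lid_front","rocker_end"]); P=cloud(n,d)
    def med(x,y,h,lo,hi):
        m=(np.hypot(P[...,0]-x,P[...,1]-y)<h)&(P[...,2]<hi)&(P[...,2]>lo); return m.sum(),np.round(np.nanmedian(P[...,2][m]),4)
    print(n,"timerkey",med(.446,-.3395,.012,.01,.06),"start",med(.491,.078,.01,.03,.07),"rk0",med(.487,.0047,.006,.03,.07),"rk1",med(.483,-.0355,.006,.03,.07),"lidfront",med(.535,.03,.012,.08,.2),"rocker+",med(.490,.3405,.006,.03,.08))
print(r.get_state()["tcp_pos"],r.get_state()["contact_force"])
E
```

```text
wrist timer [ 0.4673 -0.3417 -0.0021] 0.9
wrist timer_top [ 0.446  -0.3387  0.0363] 0.62
wrist lid_front [ 0.4657 -0.3444  0.0005] 0.43
wrist timerkey (np.int64(464), np.float64(0.0328)) start (np.int64(0), np.float64(nan)) rk0 (np.int64(88), np.float64(0.0521)) rk1 (np.int64(145), np.float64(0.0521)) lidfront (np.int64(0), np.float64(nan)) rocker+ (np.int64(0), np.float64(nan))
scene timer [ 0.337  -0.1554  0.0008] 0.74
scene timer [ 0.4626 -0.3473 -0.0026] 0.7
scene timer_top [ 0.4474 -0.3393  0.0308] 0.54
scene timer_top [0.4737 0.3362 0.0009] 0.17
scene lid_front [0.5247 0.0295 0.1019] 0.7
scene rocker_end [0.4936 0.3405 0.0559] 0.5
scene timerkey (np.int64(16), np.float64(0.0338)) start (np.int64(15), np.float64(0.0489)) rk0 (np.int64(3), np.float64(0.0542)) rk1 (np.int64(5), np.float64(0.0526)) lidfront (np.int64(24), np.float64(0.1031)) rocker+ (np.int64(16), np.float64(0.0548))
side timer [ 0.4617 -0.3439 -0.0008] 0.77
side timer_top [0.4848 0.0049 0.0534] 0.6
side timer_top [ 0.4441 -0.3395  0.027 ] 0.53
side start_top [0.491  0.0815 0.0486] 0.62
side lid_front [0.5172 0.0292 0.1033] 0.57
side rocker_end [0.4881 0.3432 0.0542] 0.6
side rocker_end [ 6.008e-01  2.330e-02 -6.000e-04] 0.59
side timerkey (np.int64(33), np.float64(0.0325)) start (np.int64(13), np.float64(0.0464)) rk0 (np.int64(5), np.float64(0.0494)) rk1 (np.int64(6), np.float64(0.0507)) lidfront (np.int64(2), np.float64(0.0991)) rocker+ (np.int64(4), np.float64(0.0545))
[ 0.43633149 -0.24886789  0.17926543] [-0.46437549  0.23623709  0.02748823]
  return np.nanmean(a, axis, out=out, keepdims=keepdims)
```

```bash
python3 -c "
from plant import r
print(r.close_job())"
```

```text
the job is handed in; nothing more can be done
None
```

I pressed the rocker on, shut the lid, pressed the start key and then the timer key, in that order and with closed fingertips. The job is handed in after about 15 s of robot time; no verdict was reported.

| Item | Last check | Expected |
|---|---|---|
| Rocker end | 54–55 mm; earlier slope about -0.23 | 54 mm when on; slope -0.20 |
| Lid | Flat; slope about 0, top at 101–103 mm | 102 mm when shut |
| Start key | 46–49 mm; close wrist reading 47 mm | 47 mm when down |
| Timer key | 33–34 mm | 33 mm when down |
| Round keys | 52 mm in the wrist camera | 52 mm when up |

- **Timer:** its position matches the first measurement to within a few millimetres.
- **Contact:** the tool was in free space, with a measured force of about 0.5 N.
- **Disagreements:** the side camera gave a rocker slope of only -0.06, from few points. Its round-key depths read 49–51 mm, from 5–6 pixels. The wrist camera's close-up readings contradict both.
- **Not checked:** I did not measure the bystander objects again at the end.

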